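Pull the blunt cutters from the clip rack

ROBOT

A 6-joint arm with a two-finger parallel gripper is mounted at the origin on the work surface. World frame = base frame: x ahead of the robot, y to its left, z up, the work surface at z = 0. Lengths are in m, angles in rad, forces in N, time in s.
With the tool pointing down it reaches from about 0.375 to 0.9 m from the base axis. Payload 3.1 kg.
Tool frame: the origin (TCP) lies midway between the tips of the shut fingers; the grasp point (between the pads) lies 19 mm behind it; x points along the fingers, z is the direction in which the jaws open and shut, and the axes are right-handed (so a half turn about x gives the same grasp; the last joint's range is limited). The gripper opens to 87 mm and grips with 3 to 60 N. Pads are 19 mm wide; open, the fingers measure 117 mm over their backs; the gripper's body (75 mm by 190 mm) begins 51 mm behind the grasp point.
Start: joints at [-1.361, 0.527, 1.433, -0, 1.181, -0.178], TCP at [0.236, -0.579, 0.193] pointing down, gripper open.
Joint ranges: [-3.08, 3.08], [-0.75, 2.2], [0.22, 2.44], [-1.43, 4.57], [0, 2.65], [-2.85, 2.85]. Speed limits (rad/s): [2.79, 2.79, 3.14, 3.14, 3.14, 3.14].

INTERFACE

Orientations are given as a unit quaternion [x, y, z, w].
In Python, from rig import robot, optics, workorder gives the robot as it stands.
- The arm moves only by the tool arm_command, never from a script. Its argument "plan" is a list of rows, each a list of 7 numbers: the shift along the tool's x, y, z in cm, then the turn, a rotation vector about the tool's x, y, z in rad, then the finger opening in cm, from 0 to 8.7. In form: [[x, y, z, ax, ay, az, gripper], ...]. A call has 1 to 12 rows; each row shifts and turns the pose as measured when the row begins, along the tool's axes as they then stand; what a row does not reach is not made up. A row lasts 1/8 s, in which the tool goes at most 62.5 mm and 10.7 degrees, less where a joint would pass 70% of its speed; a pose out of reach is approached as far as the arm can. A call with a gripper value outside its range is refused whole. The fingers move at their own pace and stop on an object; "grip_force" is the grip in N (left out, the last holds). Time passes only in rows, so rows that do not move let the fingers close. It gives the time, the measured TCP pose, the force and the opening at its end, in the units of the state.
- robot.get_obs(): the state, without advancing time (a new reading comes with each control period).
- optics.camera(name): name is "scene" or "top" or "wrist"; returns (picture, depth): 480x640x3 uint8, blue, green, red; 480x640 float32, m along the optical axis (not along the pixel's ray), 0 where there is no reading.
- optics.camera_info(name): a dict with "mtx" (3x3 intrinsics, pixels), "k1" (the pictures are not rectified: a ray, as slopes to the right and down, at radius r is drawn at 1 + k1 r^2 times it, then the intrinsics apply), "position" and "rotation" of the camera in the world; the wrist camera has in their place "tool_from_camera" (4x4, takes a point from camera to tool coordinates, whose origin is the TCP and whose axes are the tool frame's). Camera axes: x right, y down, z forward; pixel columns grow to the right and rows downward; lengths in m; the calibration is good to about 2 mm. A picture is of the moment at which its call begins: read the wrist's pose just before it. camera_info takes no time and is no camera call.
- workorder.hand_in(): hands the job in, once; it reports no verdict.
The state is a dict: "time": time; "q": joint angles; "joint_velocities": joint speeds; "joint_torque": joint torques, N m; "position": TCP position; "tool_rot": TCP orientation; "ft_force": force on the tool from outside, world axes, zero at the start; "moment": the same for the moment, N m; "grip_width": finger opening in m.
Only numpy, scipy, OpenCV 4.12 (cv2) and the standard library are available. Lean on these libraries where they do the work, as an engineer would, in place of code of your own. Each camera call takes 0.05 s, during which the arm holds its last target. There are 200 camera calls.

TASK

The two carving cutters with yellow grips are due for sharpening: pull them one at a time out of the sprung clip rack and lay each flat on the floor of the metal tray, not dropped and not one on top of the other. Finish one before you pull the next. Leave the two blue-gripped cutters in their clips and the bowl, mould block and brush where they are.

Things in the scene. Friction and masses are not known exactly. Their poses are not given: they have to be found in the camera images.
- yellow1_mid (a point): carving cutter with a yellow grip, 155 mm long, about 90 g, lying level in the rack. Point: centre of its grip block, 44 long (x), 16 wide (y), 30 high (z, up); the block's foot is the cutter's flat underside. x runs to the dark blade: tip 90 mm ahead, other end 65 mm behind. A steel shank 16 mm thick, axis 7 mm below the point, leaves the block both ways. Grip the block's sides, closing along y.
- blue1_mid (a point): carving cutter with a blue grip, 155 mm long, about 90 g, lying level in the rack. Point: centre of its grip block, 44 long (x), 16 wide (y), 30 high (z, up); the block's foot is the cutter's flat underside. x runs to the dark blade: tip 90 mm ahead, other end 65 mm behind. A steel shank 16 mm thick, axis 7 mm below the point, leaves the block both ways. Stays in the rack.
- yellow2_mid (a point): carving cutter with a yellow grip, 155 mm long, about 90 g, lying level in the rack. Point: centre of its grip block, 44 long (x), 16 wide (y), 30 high (z, up); the block's foot is the cutter's flat underside. x runs to the dark blade: tip 90 mm ahead, other end 65 mm behind. A steel shank 16 mm thick, axis 7 mm below the point, leaves the block both ways. Grip the block's sides, closing along y.
- blue2_mid (a point): carving cutter with a blue grip, 155 mm long, about 90 g, lying level in the rack. Point: centre of its grip block, 44 long (x), 16 wide (y), 30 high (z, up); the block's foot is the cutter's flat underside. x runs to the dark blade: tip 90 mm ahead, other end 65 mm behind. A steel shank 16 mm thick, axis 7 mm below the point, leaves the block both ways. Stays in the rack.
- rack: fixed clip rack: dark wood plate 130 x 260 x 12 mm (x, y, z), origin at the centre of its underside on the bench. Four places at y = -97.5, -32.5, 32.5, 97.5 mm in any order hold cutters along x, blade to +x, grip centres 57 mm above the bench. Under a grip block there is only the plate, so fingers may go down beside it.
- rack_clips (a point): middle of the rack, 50 mm above the bench, at shank height. Each place has two sprung steel clips, 8 mm long, at 42 mm either side of this point in the rack's x; their flared tips reach 66 mm above the bench. A cutter comes out straight up: its two clips together resist with up to about 13 N over the first 10 mm, then let go.
- tray_in (a point): fixed aluminium tray, outside 250 mm along x, 230 mm along y, 25 mm high, walls 4 mm. This point is the centre of its inner floor, which is 4 mm above the bench; z up.
- bowl: loose red bowl, 96 mm across and 35 mm high; origin at the centre of its underside. Leave alone.
- mould_mid (a point): loose wooden mould block, 60 x 110 mm (x, y), 42 mm high; this point is 20 mm above the bench at its middle. Leave alone.
- brush_mid (a point): loose scrubbing brush, 50 x 120 mm (x, y), 36 mm high; this point is its centre. Leave alone.
Things that resemble listed ones, but are neither listed nor needed, are in the scene too. Leave any brown look-alike of the part that bears yellow2_mid alone. What is shaped like the part that bears yellow1_mid but green is not meant.

How it is judged:
On the way:
1. one yellow cutter lies released in the tray while the other is still in its clips (((x of yellow1_mid in the frame of tray_in between -0.105 and 0.105 m and y of yellow1_mid in the frame of tray_in between -0.105 and 0.105 m and z of yellow1_mid in the frame of tray_in below 0.022 m and angle between yellow1_mid's own x axis and vertical between 1.45 and 1.69 rad and linear speed of yellow1 below 0.02 m/s and contact force between the fingers and yellow1 below 0.05 N and distance of yellow2_mid from where it was at the start of the episode below 0.015 m) or (x of yellow2_mid in the frame of tray_in between -0.105 and 0.105 m and y of yellow2_mid in the frame of tray_in between -0.105 and 0.105 m and z of yellow2_mid in the frame of tray_in below 0.022 m and angle between yellow2_mid's own x axis and vertical between 1.45 and 1.69 rad and linear speed of yellow2 below 0.02 m/s and contact force between the fingers and yellow2 below 0.05 N and distance of yellow1_mid from where it was at the start of the episode below 0.015 m))), for 0.2 s.
At the end, for the whole second after the job is handed in: Both yellow cutters lie on the tray floor inside its walls (grip centre less than 22 mm above the floor, shank within about 7 degrees of level), released and at rest; both blue cutters are still in their clips, within 15 mm of where they began (x of yellow1_mid in the frame of tray_in between -0.105 and 0.105 m and y of yellow1_mid in the frame of tray_in between -0.105 and 0.105 m and z of each of yellow1_mid, yellow2_mid in the frame of tray_in below 0.022 m and angle between yellow1_mid's own x axis and vertical between 1.45 and 1.69 rad and linear speed of each of yellow1, yellow2 below 0.02 m/s and contact force between the fingers and yellow1 below 0.05 N and x of yellow2_mid in the frame of tray_in between -0.105 and 0.105 m and y of yellow2_mid in the frame of tray_in between -0.105 and 0.105 m and angle between yellow2_mid's own x axis and vertical between 1.45 and 1.69 rad and contact force between the fingers and yellow2 below 0.05 N and distance of each of blue1_mid, blue2_mid from where it was at the start of the episode below 0.015 m); the robot touches nothing.
It fails at once if a yellow cutter is let go of while its grip centre is more than 75 mm above the bench (height (world z) of yellow1_mid above 0.075 m and contact force between the fingers and yellow1 below 0.02 N).
It fails at once if a yellow cutter is let go of while its grip centre is more than 75 mm above the bench (height (world z) of yellow2_mid above 0.075 m and contact force between the fingers and yellow2 below 0.02 N).
It fails at once if a blue cutter is pulled from its clips (distance of any of blue1_mid, blue2_mid from where it was at the start of the episode above 0.015 m).
It fails at once if the bowl, mould block or brush is moved more than 30 mm (distance of any of bowl, mould_mid, brush_mid from where it was at the start of the episode above 0.03 m).
It also fails if it takes over 54 s, if anything falls off the work surface, if the arm or the gripper's body presses on something with over 40 N, if the wrist force passes 120 N, or if a joint passes its speed limit or range.

## Working session

There is one attempt and no reset: what is moved stays moved. The work goes in short steps, Python scripts to look and compute and a tool call to move; the robot and the scene stay as the last step left them, time stands still between calls to the robot, and variables do not carry over. Pictures are saved under pics/ and viewed, about 8 in all and at most 12, crops included, and the job is handed in when it is done.

Besides the shell and the picture viewer there is one more tool, called after "Request:" as name([rows], argument=value, ...), one row to a line, values as JSON. arm_command: Moves the arm, as the interface text tells. Its arguments: {"type":"object","properties":{"plan":{"type":"array"},"grip_force":{"type":"number"}},"required":["plan"]}

```bash
ls; mkdir -p pics
cat > h.py <<'E'
import numpy as np, cv2
from rig import robot, optics, workorder
from scipy.spatial.transform import Rotation as R
def grab(n):
    o=robot.get_obs(); p,d=optics.camera(n); i=optics.camera_info(n)
    if n=="wrist":
        T=np.eye(4); T[:3,:3]=R.from_quat(o["tool_rot"]).as_matrix(); T[:3,3]=o["position"]
        T=T@np.array(i["tool_from_camera"])
    else:
        T=np.eye(4); r=np.array(i["rotation"]); T[:3,:3]=r if r.shape==(3,3) else R.from_quat(r).as_matrix(); T[:3,3]=i["position"]
    return p,d,T,np.array(i["mtx"]),i["k1"]
def rays(px,T,K,k1):
    px=np.asarray(px,float).reshape(-1,1,2)
    u=cv2.undistortPoints(px,K,np.array([k1,0,0,0.])).reshape(-1,2)
    return T[:3,3],np.c_[u,np.ones(len(u))]@T[:3,:3].T
def onplane(px,z,T,K,k1):
    o,r=rays(px,T,K,k1); return o+r*((z-o[2])/r[:,2])[:,None]
def depthpts(px,d,T,K,k1):
    o,r=rays(px,T,K,k1); px=np.asarray(px,int).reshape(-1,2)
    return o+r*d[px[:,1],px[:,0]][:,None]
E
python3 - <<'E'
from h import *
print(robot.get_obs())
for n in ("top","scene"):
    p,d,T,K,k1=grab(n); cv2.imwrite(f"pics/{n}0.png",p); np.savez(f"{n}0.npz",p=p,d=d,T=T,K=K,k1=k1)
    print(n,T.round(3),K,k1)
E
```

```text
pics
{'time': 0.0, 'q': array([-1.36147481e+00,  5.28449387e-01,  1.43391756e+00, -7.77901687e-06,
        1.18139486e+00, -1.78488530e-01]), 'joint_velocities': array([-0.0001005 ,  0.00038227, -0.00075625, -0.00094133,  0.00053972,
        0.00029889]), 'joint_torque': array([-2.00835444e-06, -4.40039527e+01, -1.76592493e+01,  6.31970144e-02,
        5.82344912e-02, -1.73667809e-04]), 'position': array([ 0.23621301, -0.57777452,  0.19197717]), 'tool_rot': array([ 0.39481446,  0.58752832, -0.39375039,  0.58642361]), 'ft_force': array([-0.47665847,  1.03698899,  0.9316677 ]), 'moment': array([ 0.01474436,  0.04353028, -0.02176594]), 'grip_width': 0.08646422424118697}
top [[-0.014 -0.986  0.164  0.393]
 [-1.     0.013 -0.003 -0.066]
 [ 0.    -0.164 -0.986  1.046]
 [ 0.     0.     0.     1.   ]] [[537.66230741   0.         315.15087559]
 [  0.         537.66230741 239.65904418]
 [  0.           0.           1.        ]] 0.0027023655486344902
scene [[ 0.75   0.489 -0.446  0.99 ]
 [ 0.661 -0.56   0.499 -0.594]
 [-0.005 -0.669 -0.743  0.836]
 [ 0.     0.     0.     1.   ]] [[441.65142346   0.         330.63656637]
 [  0.         441.65142346 242.28891087]
 [  0.           0.           1.        ]] -0.024175202977366896
```

View pics/top0.png

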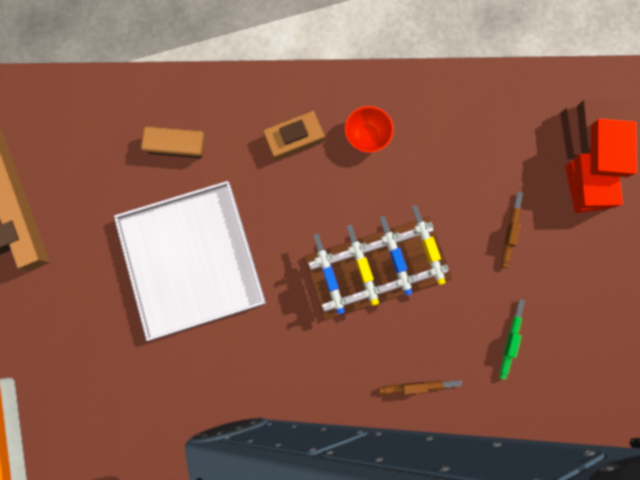

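View pics/scene0.png

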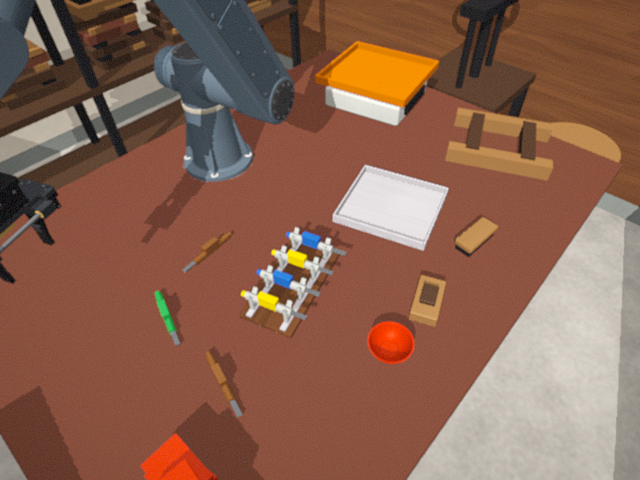

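Top view: rack near (380,263), with yellow cutters at (366,272) and (432,252), and blue ones at (331,283) and (400,262). The tray is at (190,262), and the blades point up in the image (+x). The scene view agrees: yellow at (296,259) and (266,301).

Look-alikes are brown at (513,230) and (420,388) and green at (512,342). All three lie loose on the bench. The wanted ones are the two yellow grips in the rack.

```bash
cat >> h.py <<'E'
HSV={"yellow":((22,130,90),(35,255,255)),"blue":((105,130,60),(125,255,255))}
def blobs(p,col,amin=40):
    m=cv2.inRange(cv2.cvtColor(p,cv2.COLOR_BGR2HSV),*HSV[col])
    n,l,s,c=cv2.connectedComponentsWithStats(m)
    return [(np.argwhere(l==k)[:,::-1],c[k],s[k,4]) for k in range(1,n) if s[k,4]>=amin]
E
python3 - <<'E'
from h import *
for n in ("top","scene"):
    f=np.load(n+"0.npz"); p,d=f["p"],f["d"]; c=(f["T"],f["K"],float(f["k1"]))
    for col in HSV:
        for px,cen,a in blobs(p,col,15):
            q=depthpts(px,d,*c); t=q[q[:,2]>np.percentile(q[:,2],95)-.006]
            print(n,col,cen.round(1),a,"zpct",np.percentile(q[:,2],[5,50,95]).round(4),"top n",len(t),"mean",t.mean(0).round(4),"ext",(t.max(0)-t.min(0)).round(3))
f=np.load("top0.npz");p,d=f["p"],f["d"]; c=(f["T"],f["K"],float(f["k1"]))
hsv=cv2.cvtColor(p,cv2.COLOR_BGR2HSV)
m=cv2.inRange(hsv,(0,0,130),(179,60,255)); m[:170]=0; m[350:]=0; m[:,300:]=0; m[:,:90]=0
k=max(cv2.findContours(m,0,1)[0],key=cv2.contourArea)
r=cv2.minAreaRect(k); b=cv2.boxPoints(r); print(r)
w=onplane(b,.025,*c); print("tray rim corners",w.round(4).tolist(),"cen",w.mean(0).round(4),"sides",[np.linalg.norm(w[i]-w[i-1]).round(4) for i in range(4)])
print("tray floor depth",depthpts([[180,260],[195,270],[170,240]],d,*c).round(4))
E
```

```text
top yellow [431.3 249.4] 307 zpct [0.0118 0.0696 0.0735] top n 207 mean [ 0.5336 -0.2816  0.0802] ext [0.164 0.231 0.979]
top yellow [364.7 269.7] 282 zpct [0.0104 0.0703 0.0736] top n 200 mean [ 0.4985 -0.1583  0.0761] ext [0.129 0.105 0.978]
top yellow [441.4 280.9] 39 zpct [-0.0008  0.054   0.0573] top n 29 mean [ 0.4775 -0.3003  0.0548] ext [0.009 0.011 0.006]
top yellow [374.5 301.6] 44 zpct [-0.0026  0.0532  0.0574] top n 31 mean [ 0.4414 -0.1766  0.0545] ext [0.009 0.012 0.008]
top blue [398.2 259.9] 250 zpct [0.0496 0.0705 0.0737] top n 198 mean [ 0.5161 -0.2215  0.0711] ext [0.042 0.025 0.007]
top blue [330.2 278.5] 221 zpct [0.0561 0.071  0.0739] top n 196 mean [ 0.4826 -0.0954  0.0812] ext [0.112 0.041 0.978]
top blue [408.  291.6] 29 zpct [0.0507 0.0533 0.0565] top n 27 mean [ 0.4587 -0.2388  0.0538] ext [0.009 0.011 0.007]
top blue [340.4 310.5] 32 zpct [0.0487 0.0531 0.0576] top n 24 mean [ 0.4259 -0.1134  0.0545] ext [0.009 0.009 0.006]
scene yellow [272.8 251.7] 21 zpct [-0.0018  0.0525  0.0557] top n 14 mean [ 0.4398 -0.1793  0.0537] ext [0.01  0.012 0.008]
scene yel
[... 321 characters left out ...]
0.2848  0.0705] ext [0.047 0.026 0.007]
scene blue [310.1 239.5] 214 zpct [0.0438 0.0662 0.072 ] top n 107 mean [ 0.4833 -0.0973  0.0703] ext [0.043 0.025 0.007]
scene blue [282.  278.2] 240 zpct [0.0437 0.0682 0.0726] top n 130 mean [ 0.5165 -0.2228  0.0706] ext [0.045 0.026 0.008]
((187.1835174560547, 260.4449462890625), (130.8390655517578, 125.95415496826172), 73.3007583618164)
tray rim corners [[0.6148, 0.3319, 0.025], [0.6842, 0.099, 0.025], [0.4389, 0.025, 0.025], [0.3749, 0.25, 0.025]] cen [0.5282 0.1765 0.025 ] sides [np.float64(0.2536), np.float64(0.243), np.float64(0.2562), np.float64(0.2339)]
tray floor depth [[0.5298 0.1961 0.0015]
 [0.5097 0.1662 0.0017]
 [0.5694 0.2164 0.0033]]
```

```bash
cat >> h.py <<'E'
def togo(xyz,yaw):
    "shift (cm) after the turn, and turn (rotvec) to reach TCP xyz, tool x down, jaws along object y at yaw"
    o=robot.get_obs(); R0=R.from_quat(o["tool_rot"])
    best=None
    for s in (1,-1):
        y=s*np.array([-np.sin(yaw),np.cos(yaw),0]); x=np.array([0,0,-1.])
        G=R.from_matrix(np.c_[x,np.cross(y,x),y]); v=(R0.inv()*G).as_rotvec()
        if best is None or np.linalg.norm(v)<np.linalg.norm(best[1]): best=(G,v)
    G,v=best; e=np.array(xyz)-o["position"]
    print("t",round(o["time"],2),"pos",o["position"].round(4),"q6",o["q"][5].round(2),"F",o["ft_force"].round(1),"w",o["grip_width"].round(4))
    print(" turn",v.round(3)," shift cm: after turn",(100*G.inv().apply(e)).round(2)," now",(100*R0.inv().apply(e)).round(2))
E
python3 - <<'E'
from h import *
togo((.5345,-.283,.20),.267)
E
```

```text
Traceback (most recent call last):
  File "h.py", line 35, in togo
    print("t",round(o["time"],2),"pos",o["position"].round(4),"q6",o["q"][5].round(2),"F",o["ft_force"].round(1),"w",o["grip_width"].round(4))
                                                                                                                     ^^^^^^^^^^^^^^^^^^^^^
AttributeError: 'float' object has no attribute 'round'
```

```bash
sed -i 's/o\["grip_width"\].round(4)/round(o["grip_width"],4)/' h.py
python3 - <<'E'
from h import *
print(R.from_quat(robot.get_obs()["tool_rot"]).as_matrix().round(3), optics.camera_info("wrist"))
togo((.5345,-.283,.20),.267)
E
```

```text
[[-0.     0.926  0.378]
 [ 0.002  0.378 -0.926]
 [-1.     0.    -0.002]] {'mtx': array([[365.87955447,   0.        , 318.86734788],
       [  0.        , 365.87955447, 241.51573179],
       [  0.        ,   0.        ,   1.        ]]), 'k1': -0.04700439979068792, 'tool_from_camera': array([[-3.06653252e-04, -2.59159308e-01,  9.65834540e-01,
        -1.92016897e-01],
       [ 2.76763191e-04, -9.65834571e-01, -2.59159228e-01,
         7.10526636e-02],
       [ 9.99999915e-01,  1.87835429e-04,  3.67902069e-04,
        -1.34974984e-03],
       [ 0.00000000e+00,  0.00000000e+00,  0.00000000e+00,
         1.00000000e+00]])}
t 0.1 pos [ 0.2362 -0.5779  0.1921] q6 -0.18 F [-0.1 -0.  -0.1] w 0.0869
 turn [ 0.121 -0.002 -0.   ]  shift cm: after turn [ -0.79  36.55 -20.57]  now [ -0.75  38.76 -16.02]
```

Request:
arm_command([
  [0,0,0,0.12,0,0,4.0],
  [0,4.0,-2.3,0,0,0,4.0],
  [0,4.0,-2.3,0,0,0,4.0],
  [0,4.0,-2.3,0,0,0,4.0],
  [0,4.0,-2.3,0,0,0,4.0],
  [0,4.0,-2.3,0,0,0,4.0],
  [0,4.0,-2.3,0,0,0,4.0],
  [0,4.0,-2.3,0,0,0,4.0],
  [0,4.0,-2.3,0,0,0,4.0],
  [0,4.0,-2.3,0,0,0,4.0],
  [0,0,0,0,0,0,4.0],
], grip_force=55)

```text
time: 1.48
position: [0.5369, -0.2743, 0.1874]
tool_rot: [0.432, 0.564, -0.429, 0.557]
ft_force: [-0.2, -0.3, -0.1]
grip_width: 0.0399
```

```bash
cat >> h.py <<'E'
def wristlook(name):
    p,d,T,K,k1=grab("wrist"); cv2.imwrite(f"pics/{name}.png",p); np.savez(name+".npz",p=p,d=d,T=T,K=K,k1=k1)
    for col in HSV:
        for px,cen,a in blobs(p,col,150):
            q=depthpts(px,d,T,K,k1); z=np.percentile(q[:,2],90)
            t=q[(abs(q[:,2]-z)<.004)]
            if len(t)<100: continue
            r=cv2.minAreaRect((t[:,:2]*1000).astype(np.float32)); b=cv2.boxPoints(r)/1000
            e=[b[1]-b[0],b[2]-b[1]]; e=max(e,key=np.linalg.norm); yaw=np.arctan2(e[1],e[0]); yaw=(yaw+np.pi/2)%np.pi-np.pi/2
            print(col,cen.round(0),a,"z",z.round(4),"rect cen",(np.array(r[0])/1000).round(4),"size",np.round(r[1],1),"yaw",yaw.round(3))
E
python3 - <<'E'
from h import *
togo((.5345,-.283,.15),.267)
wristlook("w1")
E
```

```text
t 1.48 pos [ 0.5369 -0.2743  0.1874] q6 0.65 F [-0.2 -0.3 -0.1] w 0.0399
 turn [-0.007 -0.01   0.002]  shift cm: after turn [ 3.74 -0.46  0.78]  now [ 3.74 -0.44  0.82]
yellow [187. 234.] 1365 z 0.0728 rect cen [ 0.4987 -0.1581] size [42.7 17.2] yaw 0.28
yellow [331. 232.] 941 z 0.0732 rect cen [ 0.5346 -0.2824] size [42.7 15.7] yaw 0.272
yellow [483. 376.] 583 z 0.315 rect cen [ 0.5691 -0.3009] size [ 2.1 21. ] yaw -1.338
blue [117. 232.] 1465 z 0.0728 rect cen [ 0.4827 -0.0955] size [43.4 17. ] yaw 0.288
blue [258. 235.] 898 z 0.0731 rect cen [ 0.5158 -0.2211] size [42.1 14.6] yaw 0.292
```

View pics/w1.png

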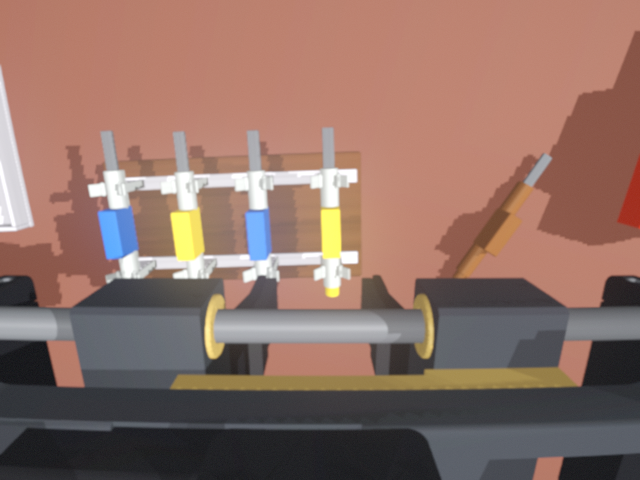

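Wrist view: the target yellow grip is at (331,232), between the open fingers, with clips above and below it. Its neighbour is blue at (258,235), the other yellow is at (187,234), and a brown look-alike is off the rack at (500,230). The yellow at (483,376) is gripper trim. Rectangles of 43 x 16 mm with their tops at 72 mm fit the text, so I'll move over it.

Run:
```python
from h import *
togo((.5346,-.2824,.046),.28)
```

```text
t 1.52 pos [ 0.5357 -0.2755  0.1873] q6 0.65 F [ 0.1 -0.6  0.7] w 0.0401
 turn [-0.021 -0.01   0.003]  shift cm: after turn [14.13 -0.3   0.63]  now [14.13 -0.24  0.78]
```

Request:
arm_command([
  [1,-0.25,0.7,-0.02,-0.01,0,4.0],
  [3,0,0,0,0,0,4.0],
  [3,0,0,0,0,0,4.0],
  [0.5,0,0,0,0,0,4.0],
  [0,0,0,0,0,0,4.0],
])

```text
time: 2.15
position: [0.5302, -0.2897, 0.1088]
tool_rot: [0.425, 0.564, -0.429, 0.563]
ft_force: [0.1, -0.3, 0.4]
grip_width: 0.0398
```

Run:
```python
from h import *
togo((.5346,-.2824,.046),.28)
```

```text
t 2.15 pos [ 0.5302 -0.2897  0.1088] q6 0.62 F [ 0.1 -0.3  0.4] w 0.0398
 turn [-0.006  0.002  0.006]  shift cm: after turn [ 6.28  0.62 -0.58]  now [ 6.27  0.66 -0.6 ]
```

Request:
arm_command([
  [0,0.6,-0.6,0,0,0,4.0],
  [0,0,0,0,0,0,4.0],
  [0,0,0,0,0,0,4.0],
])

```text
time: 2.52
position: [0.5358, -0.2834, 0.1114]
tool_rot: [0.425, 0.562, -0.429, 0.565]
ft_force: [0.4, 0.6, 0.3]
grip_width: 0.0398
```

Run:
```python
from h import *
togo((.5346,-.2824,.046),.28)
```

```text
t 2.52 pos [ 0.5358 -0.2834  0.1114] q6 0.63 F [0.4 0.6 0.3] w 0.0398
 turn [-0.006  0.006  0.003]  shift cm: after turn [ 6.54 -0.09 -0.13]  now [ 6.54 -0.07 -0.18]
```

Request:
arm_command([
  [1.5,0,-0.1,0,0,0,4.0],
  [1.5,0,0,0,0,0,4.0],
  [1.5,0,0,0,0,0,4.0],
  [1.0,0,0,0,0,0,4.0],
  [0,0,0,0,0,0,4.0],
  [0,0,0,0,0,0,4.0],
])

```text
time: 3.28
position: [0.5351, -0.2823, 0.0516]
tool_rot: [0.425, 0.563, -0.429, 0.564]
ft_force: [0.6, -0.6, -0.4]
grip_width: 0.0401
```

Run:
```python
from h import *
togo((.5346,-.2824,.046),.28)
```

```text
t 3.27 pos [ 0.5351 -0.2823  0.0516] q6 0.64 F [ 0.6 -0.6 -0.4] w 0.0401
 turn [-0.006  0.005  0.004]  shift cm: after turn [ 0.56 -0.05 -0.  ]  now [ 0.56 -0.05 -0.01]
```

Aligned and no contact. Go the last 5 mm down, then close.

Request:
arm_command([
  [0.5,0,0,0,0,0,4.0],
  [0,0,0,0,0,0,4.0],
  [0,0,0,0,0,0,1.0],
  [0,0,0,0,0,0,1.0],
  [0,0,0,0,0,0,1.0],
  [0,0,0,0,0,0,1.0],
], grip_force=55)

```text
time: 4.03
position: [0.5361, -0.2831, 0.0478]
tool_rot: [0.425, 0.562, -0.429, 0.565]
ft_force: [-0.1, 0.4, -0.5]
grip_width: 0.0125
```

Run:
```python
from h import *
togo((.5346,-.2824,.046),.28)
```

```text
t 4.03 pos [ 0.5361 -0.2831  0.0478] q6 0.64 F [-0.1  0.4 -0.5] w 0.0125
 turn [-0.006  0.008  0.002]  shift cm: after turn [ 0.18 -0.12 -0.11]  now [ 0.18 -0.12 -0.11]
```

Request:
arm_command([
  [0,0,0,0,0,0,0.5],
  [0,0,0,0,0,0,0.5],
])

```text
time: 4.28
position: [0.5361, -0.2831, 0.0479]
tool_rot: [0.425, 0.562, -0.429, 0.565]
ft_force: [0.1, -0.6, -0.3]
grip_width: 0.0057
```

Run:
```python
from h import *
togo((.5346,-.2824,.046),.28)
wristlook("w2")
```

```text
t 4.28 pos [ 0.5361 -0.2831  0.0479] q6 0.64 F [ 0.1 -0.6 -0.3] w 0.0057
 turn [-0.006  0.008  0.002]  shift cm: after turn [ 0.19 -0.13 -0.11]  now [ 0.18 -0.13 -0.11]
yellow [ 77. 278.] 3767 z 0.0726 rect cen [ 0.5054 -0.1561] size [28.2 18. ] yaw 0.276
yellow [320. 272.] 1523 z 0.0735 rect cen [ 0.541  -0.2803] size [29.2 15.7] yaw 0.281
blue [190. 265.] 917 z 0.073 rect cen [ 0.5299 -0.2165] size [13.4 16.3] yaw -1.245
```

View pics/w2.png

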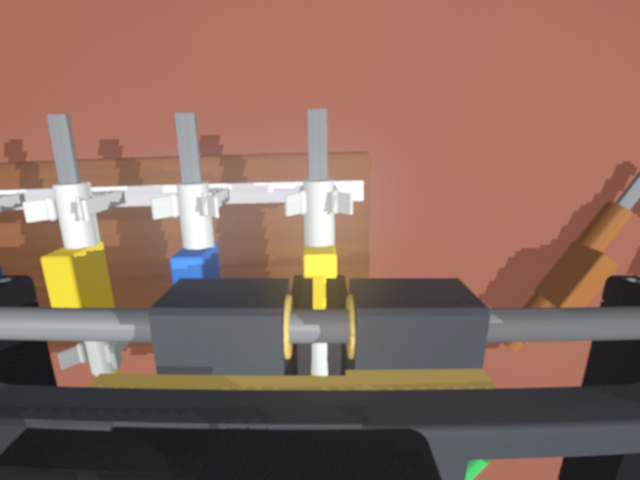

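Picture: the fingers sit on the target block at (320,275), aligned. But the reported opening is less than the 16 mm block width. I'll check whether it has settled before pulling.

Request:
arm_command([
  [0,0,0,0,0,0,0.5],
  [0,0,0,0,0,0,0.5],
])

```text
time: 4.58
position: [0.5361, -0.2831, 0.0478]
tool_rot: [0.425, 0.562, -0.429, 0.565]
ft_force: [0.1, -0.3, -0.5]
grip_width: 0.0052
```

Request:
arm_command([
  [0,0,0,0,0,0,1.4],
  [0,0,0,0,0,0,1.4],
  [0,0,0,0,0,0,1.4],
], grip_force=40)

```text
time: 4.95
position: [0.5361, -0.2831, 0.0478]
tool_rot: [0.425, 0.562, -0.429, 0.565]
ft_force: [-0.1, -0.4, -0.7]
grip_width: 0.0138
```

Run:
```python
from h import *
p,d,T,K,k1=grab("wrist"); togo((.5346,-.2824,.046),.28)
cv2.imwrite("pics/w3c.png",cv2.resize(p[200:400,220:420],None,fx=3,fy=3,interpolation=cv2.INTER_CUBIC))
for c in (285,291,297,303,312,319,326,335,341,347,353):
    px=[[c,r] for r in range(244,310,6)]
    q=depthpts(px,d,T,K,k1); print(c,(q[:,2]*1000).round(0).astype(int), [int(p[r,c].max()) for c,r in px])
```

```text
t 5.0 pos [ 0.5361 -0.2831  0.0478] q6 0.64 F [ 0.5 -0.8 -0.2] w 0.0139
 turn [-0.006  0.008  0.002]  shift cm: after turn [ 0.18 -0.13 -0.1 ]  now [ 0.18 -0.13 -0.11]
285 [ 12  13  12  12  12  12  84  91  98 106 110] [164, 164, 159, 148, 153, 146, 102, 79, 80, 77, 74]
291 [ 12  12  13  12  12  12  85  92  96 102 106] [164, 165, 160, 149, 153, 131, 89, 86, 85, 85, 83]
297 [ 12  12  12  12  14  11  81  88  94 101 107] [166, 167, 161, 150, 155, 152, 94, 94, 91, 87, 86]
303 [13 12 70 72 71 13 82 88 91 91 92] [166, 172, 196, 195, 189, 182, 121, 109, 104, 103, 97]
312 [57 64 73 72 72 72 73 71 71 73 72] [218, 191, 255, 255, 255, 255, 245, 245, 245, 244, 244]
319 [59 66 72 72 73 73 72 72 71 72 72] [246, 193, 255, 255, 255, 255, 245, 245, 244, 244, 244]
326 [57 65 73 72 71 71 73 72 71 71 73] [252, 194, 255, 255, 255, 255, 243, 243, 243, 243, 243]
335 [ 13  13  72  72  72  73  81  88  95 100 101] [178, 201, 255, 255, 255, 255, 111, 108, 110, 112, 96]
341 [ 13  13  12  11  12  13  81  88  94 101 107] [168, 167, 159, 153, 157, 156, 100, 98, 97, 95, 91]
347 [ 13  13  12  12  13  13  85  91  99 101 107] [167, 166, 159, 151, 157, 136, 96, 92, 90, 90, 88]
353 [ 13  12  12  11  13  12  85  92 240 105 110] [165, 164, 154, 152, 154, 153, 116, 91, 87, 84, 82]
```

View pics/w3c.png

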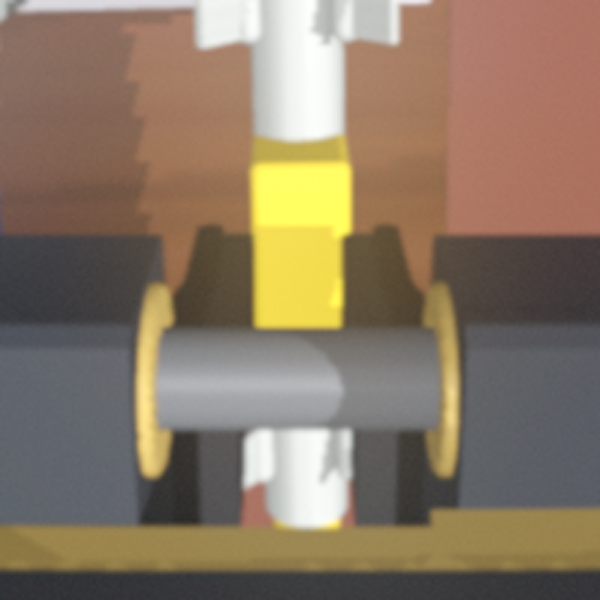

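Run:
```python
from h import *
p,d,T,K,k1=grab("wrist"); o=robot.get_obs()
TT=np.eye(4); TT[:3,:3]=R.from_quat(o["tool_rot"]).as_matrix(); TT[:3,3]=o["position"]
rr,cc=np.mgrid[270:480:2,0:640:2]; px=np.c_[cc.ravel(),rr.ravel()]
px=px[d[px[:,1],px[:,0]]>0]
q=depthpts(px,d,T,K,k1); t=(np.c_[q,np.ones(len(q))]@np.linalg.inv(TT).T)[:,:3]*1000
print("invalid frac",(d[270:]==0).mean())
for c0 in range(0,640,20):
    for r0 in (276,290,310,340,376,420):
        s=(px[:,0]//20==c0//20)&(abs(px[:,1]-r0)<3)
        if s.sum(): print(c0,r0,np.median(t[s],0).round(0).astype(int).tolist(),end=" | ")
    print()
```

```text
invalid frac 0.009977678571428571
0 276 [-102, 37, -86] | 0 290 [-109, 36, -80] | 0 310 [-115, 33, -76] | 0 340 [-114, 24, -80] | 0 376 [-115, 15, -80] | 0 420 [-142, 26, -55] | 
20 276 [34, -13, -193] | 20 290 [-102, 33, -81] | 20 310 [-115, 33, -71] | 20 340 [-108, 21, -79] | 20 376 [-109, 11, -80] | 20 420 [-142, 25, -51] | 
40 276 [-25, 8, -135] | 40 290 [-25, 0, -137] | 40 310 [-114, 33, -66] | 40 340 [-116, 26, -68] | 40 376 [-102, 6, -80] | 40 420 [-142, 26, -48] | 
60 276 [-25, 8, -125] | 60 290 [-25, 1, -126] | 60 310 [-114, 33, -61] | 60 340 [-116, 26, -62] | 60 376 [46, -101, -195] | 60 420 [-142, 26, -44] | 
80 276 [-13, 4, -123] | 80 290 [-16, -3, -123] | 80 310 [-114, 33, -56] | 80 340 [-116, 26, -57] | 80 376 [46, -100, -178] | 80 420 [-141, 26, -40] | 
100 276 [19, -8, -129] | 100 290 [2, -11, -123] | 100 310 [-114, 33, -51] | 100 340 [-117, 27, -52] | 100 376 [-9, -60, -126] | 100 420 [-141, 26, -37] | 
120 276 [35, -14, -128] | 120 290 [35, -24, -130] | 120 310 [-115, 33, -46] | 120 340 [-117, 27, -46] | 120 376 [-127, 24, -41] | 120 420 [-141, 26, -34] | 
140 276 [
[... 3073 characters left out ...]
0 310 [-114, 33, 53] | 540 340 [-116, 27, 54] | 540 376 [49, -102, 178] | 540 420 [-141, 26, 38] | 
560 276 [29, -12, 163] | 560 290 [22, -19, 160] | 560 310 [-114, 33, 58] | 560 340 [-116, 26, 59] | 560 376 [49, -103, 194] | 560 420 [-142, 26, 42] | 
580 276 [19, -8, 170] | 580 290 [19, -17, 170] | 580 310 [-114, 33, 63] | 580 340 [-116, 26, 64] | 580 376 [-103, 6, 78] | 580 420 [-142, 26, 45] | 
600 276 [19, -7, 178] | 600 290 [-102, 33, 78] | 600 310 [-114, 33, 68] | 600 340 [-109, 22, 77] | 600 376 [-109, 11, 78] | 600 420 [-142, 26, 49] | 
620 276 [-103, 37, 84] | 620 290 [-109, 36, 77] | 620 310 [-115, 33, 73] | 620 340 [-114, 24, 77] | 620 376 [-115, 15, 78] | 620 420 [-142, 25, 52] |
```

Both pictures show the block unclamped, with the physical fingertips ending about 30 mm behind the reported TCP. The depth on the finger front edge starts at z ≈ 0.078 while the TCP reads 0.048, and the gripper body sits about 32 mm further back than stated too. The block top (72 mm) and the plate (12 mm) do measure right, so I take the tip as TCP + 30 mm. I'll open the fingers and go down about 30 mm in steps.

Request:
arm_command([
  [0,0,0,0,0,0,4.0],
  [0,0,0,0,0,0,4.0],
  [0,0,0,0,0,0,4.0],
  [0,0,0,0,0,0,4.0],
  [0,0,0,0,0,0,4.0],
  [0.5,-0.1,-0.1,0,0,0,4.0],
  [0.8,0,0,0,0,0,4.0],
  [0,0,0,0,0,0,4.0],
])

```text
time: 6.05
position: [0.5345, -0.2823, 0.0337]
tool_rot: [0.425, 0.562, -0.429, 0.565]
ft_force: [0.8, -0.2, -0.7]
grip_width: 0.0401
```

Run:
```python
from h import *
togo((.5346,-.2824,.017),.28)
```

```text
t 6.05 pos [ 0.5345 -0.2823  0.0337] q6 0.64 F [ 0.8 -0.2 -0.7] w 0.0401
 turn [-0.006  0.007  0.002]  shift cm: after turn [1.67 0.01 0.01]  now [1.67 0.01 0.  ]
```

Request:
arm_command([
  [0.7,0,0,0,0,0,4.0],
  [0.7,0,0,0,0,0,4.0],
  [0,0,0,0,0,0,4.0],
  [0,0,0,0,0,0,1.0],
  [0,0,0,0,0,0,1.0],
  [0,0,0,0,0,0,1.0],
  [0,0,0,0,0,0,1.0],
  [0,0,0,0,0,0,1.0],
], grip_force=45)

```text
time: 7.05
position: [0.5354, -0.284, 0.0187]
tool_rot: [0.424, 0.561, -0.429, 0.566]
ft_force: [0.8, 0.1, -1.5]
grip_width: 0.016
```

Run:
```python
from h import *
togo((.5346,-.2824,.017),.28)
wristlook("w4")
```

```text
t 7.05 pos [ 0.5354 -0.284   0.0187] q6 0.63 F [ 0.8  0.1 -1.5] w 0.016
 turn [-0.005  0.01   0.001]  shift cm: after turn [ 0.17 -0.03 -0.17]  now [ 0.17 -0.03 -0.17]
yellow [ 49. 282.] 2075 z 0.0673 rect cen [ 0.515  -0.1584] size [23.2 11.7] yaw 0.98
yellow [318. 286.] 1855 z 0.0731 rect cen [ 0.5474 -0.2782] size [16.5 16.6] yaw -1.279
yellow [ 57. 348.] 270 z 0.068 rect cen [ 0.4847 -0.1705] size [9.7 2.3] yaw 0.273
yellow [319. 354.] 806 z 0.0731 rect cen [ 0.5189 -0.2865] size [11.9 15.9] yaw -1.319
yellow [141. 378.] 150 z 0.1465 rect cen [ 0.5478 -0.2392] size [1.6 9.8] yaw -1.258
blue [158. 276.] 472 z 0.0727 rect cen [ 0.5347 -0.2138] size [ 5.8 16.4] yaw -0.902
```

Gripped: the opening is 16.0 mm, equal to the block's width. Test pull.

Request:
arm_command([
  [-0.5,0,0,0,0,0,1.0],
  [-0.5,0,0,0,0,0,1.0],
  [-0.5,0,0,0,0,0,1.0],
], grip_force=55)

```text
time: 7.48
position: [0.5349, -0.2838, 0.0331]
tool_rot: [0.424, 0.562, -0.429, 0.566]
ft_force: [0.3, -2.2, -0.4]
grip_width: 0.0155
```

Run:
```python
from h import *
togo((.5346,-.2824,.15),.28)
wristlook("w5")
```

```text
t 7.47 pos [ 0.5349 -0.2838  0.0331] q6 0.63 F [ 0.3 -2.2 -0.4] w 0.0155
 turn [-0.004  0.009  0.003]  shift cm: after turn [-11.69   0.02  -0.15]  now [-11.69  -0.02  -0.04]
yellow [ 60. 279.] 3431 z 0.0726 rect cen [ 0.5082 -0.1552] size [23.  17.8] yaw 0.265
yellow [318. 286.] 1856 z 0.0874 rect cen [ 0.5469 -0.2782] size [16.6 16.6] yaw 0.273
yellow [ 57. 345.] 194 z 0.0731 rect cen [ 0.48   -0.1667] size [ 5.1 10.7] yaw -1.169
yellow [319. 354.] 787 z 0.0875 rect cen [ 0.5185 -0.2862] size [11.8 15.9] yaw -1.353
yellow [374. 379.] 2135 z 0.1618 rect cen [ 0.5597 -0.2822] size [ 2.9 64.5] yaw -1.28
blue [174. 269.] 647 z 0.0731 rect cen [ 0.5327 -0.2154] size [ 7.6 16.1] yaw -1.233
```

Block top rose 73→87 mm with the grip, no slip, and it is out of the clips. Lift on.

Request:
arm_command([
  [-2,0,0,0,0,0,1.0],
  [-3,0,0,0,0,0,1.0],
  [-3,0,0,0,0,0,1.0],
  [-2,0,0,0,0,0,1.0],
  [0,0,0,0,0,0,1.0],
])

```text
time: 8.15
position: [0.5332, -0.2778, 0.1397]
tool_rot: [0.426, 0.563, -0.428, 0.563]
ft_force: [-0.1, 0.5, -0.8]
grip_width: 0.0156
```

Run:
```python
from h import *
togo((.500,.2225,.13),.29)
```

```text
t 8.15 pos [ 0.5332 -0.2778  0.1397] q6 0.64 F [-0.1  0.5 -0.8] w 0.0156
 turn [-0.017  0.001  0.002]  shift cm: after turn [  0.97  11.12 -48.89]  now [  0.88  10.28 -49.08]
```

Request:
arm_command([
  [0,0.5,-2,0,0,0,1.0],
  [0,0.9,-4,-0.01,0,0,1.0],
  [0,1,-4.6,0,0,0,1.0],
  [0,1,-4.6,0,0,0,1.0],
  [0,1,-4.6,0,0,0,1.0],
  [0,1,-4.6,0,0,0,1.0],
  [0,1,-4.6,0,0,0,1.0],
  [0,1,-4.6,0,0,0,1.0],
  [0,1,-4.6,0,0,0,1.0],
  [0,1,-4.6,0,0,0,1.0],
  [0,1,-4,0,0,0,1.0],
  [0,0.5,-2,0,0,0,1.0],
])

```text
time: 9.65
position: [0.4794, 0.2519, 0.1304]
tool_rot: [0.42, 0.578, -0.43, 0.552]
ft_force: [-0.1, -0.7, -0.9]
grip_width: 0.0154
```

Request:
arm_command([
  [0,0,0,0,0,0,1.0],
  [0,0,0,0,0,0,1.0],
])

```text
time: 9.9
position: [0.4752, 0.2533, 0.1286]
tool_rot: [0.417, 0.58, -0.431, 0.551]
ft_force: [2.1, -0.3, -1.2]
grip_width: 0.0157
```

Run:
```python
from h import *
togo((.500,.2225,.13),.29)
p,d,T,K,k1=grab("wrist"); cv2.imwrite("pics/w6.png",p); np.savez("w6.npz",p=p,d=d,T=T,K=K,k1=k1)
p2=grab("top")[0]; cv2.imwrite("pics/top2.png",p2)
cv2.imwrite("pics/c6.png",np.hstack([cv2.resize(p,(400,300)),cv2.resize(p2,(400,300))]))
px=[[c,r] for r in range(20,270,50) for c in (40,160,260,320,380,480,600)]
q=depthpts(px,d,T,K,k1)
for a,b in zip(px,q): print(a,b.round(3))
```

```text
t 9.9 pos [0.4752 0.2533 0.1286] q6 1.54 F [ 2.1 -0.3 -1.2] w 0.0157
 turn [-0.005 -0.022  0.04 ]  shift cm: after turn [-0.14  1.49  3.66]  now [-0.28  1.5   3.65]
[40, 20] [0.567 0.485 0.046]
[160, 20] [ 0.594  0.423 -0.   ]
[260, 20] [ 0.615  0.346 -0.   ]
[320, 20] [0.622 0.299 0.025]
[380, 20] [0.634 0.258 0.025]
[480, 20] [0.655 0.189 0.025]
[600, 20] [ 0.693  0.091 -0.   ]
[40, 70] [0.534 0.483 0.044]
[160, 70] [0.558 0.416 0.001]
[260, 70] [0.579 0.337 0.001]
[320, 70] [0.592 0.291 0.003]
[380, 70] [0.605 0.245 0.004]
[480, 70] [0.628 0.17  0.005]
[600, 70] [ 0.66   0.074 -0.001]
[40, 120] [0.491 0.513 0.   ]
[160, 120] [ 0.519  0.41  -0.   ]
[260, 120] [0.542 0.328 0.   ]
[320, 120] [0.554 0.276 0.159]
[380, 120] [0.57  0.233 0.006]
[480, 120] [0.593 0.155 0.004]
[600, 120] [0.624 0.056 0.   ]
[40, 170] [ 0.447  0.511 -0.001]
[160, 170] [0.477 0.403 0.   ]
[260, 170] [ 0.502  0.318 -0.   ]
[320, 170] [0.534 0.271 0.161]
[380, 170] [0.531 0.22  0.004]
[480, 170] [0.556 0.139 0.004]
[600, 170] [ 0.587  0.036 -0.   ]
[40, 220] [ 0.399  0.508 -0.001]
[160, 220] [0.433 0.395 0.001]
[260, 220] [0.459 0.308 0.001]
[320, 220] [0.514 0.265 0.166]
[380, 220] [0.49  0.206 0.004]
[480, 220] [0.516 0.122 0.005]
[600, 220] [ 0.547  0.014 -0.   ]
```

View pics/c6.png

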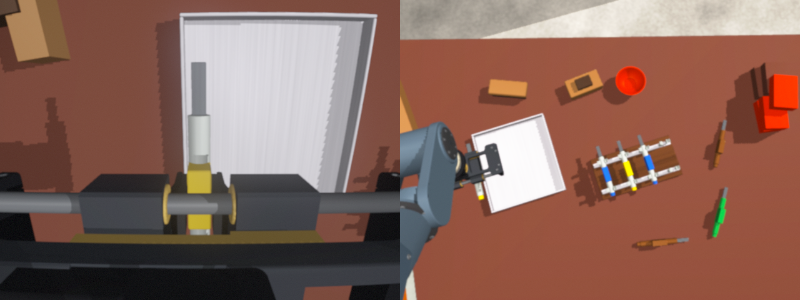

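The wrist view (left half) shows the cutter held level at (200,130), over the tray's left wall. In the top view (right half) the other three cutters are still clipped. I'll check the tray frame from this closer view before lowering.

Run:
```python
from h import *
f=np.load("w6.npz");d=f["d"];c=(f["T"],f["K"],float(f["k1"]))
rr,cc=np.mgrid[0:270:1,0:640:1]; px=np.c_[cc.ravel(),rr.ravel()]
q=depthpts(px,d,*c); C=np.array([.526,.178]); y=.29
M=np.array([[np.cos(y),np.sin(y)],[-np.sin(y),np.cos(y)]])
l=(q[:,:2]-C)@M.T; rim=abs(q[:,2]-.025)<.003
for nm,s,a in (("far",rim&(l[:,0]>.1)&(abs(l[:,1])<.09),0),("left",rim&(l[:,1]>.08)&(abs(l[:,0])<.1),1),("right",rim&(l[:,1]<-.08)&(abs(l[:,0])<.1),1)):
    v=l[s]; 
    if len(v)>20: print(nm,len(v),np.percentile(v[:,a],[5,50,95]).round(4),"slope",np.polyfit(v[:,1-a],v[:,a],1).round(4))
togo((.500,.2225,.08),.29)
```

```text
far 1698 [0.1226 0.1243 0.1264] slope [-0.0033  0.1244]
left 1276 [0.1084 0.1105 0.2647] slope [0.5159 0.1169]
right 1398 [-0.1172 -0.1146 -0.1131] slope [ 0.0029 -0.1149]
t 10.0 pos [0.4758 0.2528 0.1288] q6 1.54 F [ 0.2  0.6 -0.7] w 0.0158
 turn [-0.006 -0.022  0.039]  shift cm: after turn [4.88 1.45 3.6 ]  now [4.74 1.66 3.69]
```

Request:
arm_command([
  [0,0.8,1.8,0,-0.02,0.04,1.0],
  [0.5,0.6,1.8,0,0,0,1.0],
  [1.5,0,0,0,0,0,1.0],
  [1.5,0,0,0,0,0,1.0],
  [0,0,0,0,0,0,1.0],
  [0,0,0,0,0,0,1.0],
])

```text
time: 10.75
position: [0.4999, 0.2181, 0.0895]
tool_rot: [0.426, 0.566, -0.426, 0.563]
ft_force: [-1.0, 0.7, -1.4]
grip_width: 0.0159
```

Run:
```python
from h import *
togo((.501,.221,-.019),.29)
```

```text
t 10.75 pos [0.4999 0.2181 0.0895] q6 1.5 F [-1.   0.7 -1.4] w 0.0159
 turn [-0.013 -0.003  0.003]  shift cm: after turn [10.85  0.19 -0.25]  now [10.85  0.21 -0.22]
```

Lower to about 2 cm above the floor, then slowly.

Request:
arm_command([
  [1.5,0.1,-0.2,-0.01,0,0,1.0],
  [2.5,0,0,0,0,0,1.0],
  [2.5,0,0,0,0,0,1.0],
  [1.3,0,0,0,0,0,1.0],
  [0.8,0,0,0,0,0,1.0],
  [0,0,0,0,0,0,1.0],
  [0,0,0,0,0,0,1.0],
])

```text
time: 11.62
position: [0.5017, 0.223, 0.0005]
tool_rot: [0.423, 0.568, -0.421, 0.567]
ft_force: [-1.1, -0.5, -0.3]
grip_width: 0.0152
```

Run:
```python
from h import *
togo((.501,.221,-.019),.29)
```

```text
t 11.62 pos [5.017e-01 2.230e-01 5.000e-04] q6 1.49 F [-1.1 -0.5 -0.3] w 0.0152
 turn [ 0.002 -0.003 -0.002]  shift cm: after turn [ 1.95 -0.13  0.18]  now [ 1.95 -0.13  0.18]
```

Request:
arm_command([
  [0.8,0,0,0,0,0,1.0],
  [0.6,0,0,0,0,0,1.0],
  [0,0,0,0,0,0,1.0],
])

```text
time: 12.0
position: [0.5028, 0.2233, -0.0131]
tool_rot: [0.424, 0.567, -0.42, 0.568]
ft_force: [-0.3, 0.2, -1.7]
grip_width: 0.0155
```

Run:
```python
from h import *
togo((.501,.221,-.019),.29)
```

```text
t 12.0 pos [ 0.5028  0.2233 -0.0131] q6 1.49 F [-0.3  0.2 -1.7] w 0.0155
 turn [ 0.002 -0.002 -0.005]  shift cm: after turn [ 0.59 -0.24  0.17]  now [ 0.59 -0.24  0.17]
```

Request:
arm_command([
  [0.3,0,0,0,0,0,1.0],
  [0,0,0,0,0,0,1.0],
])

```text
time: 12.25
position: [0.5029, 0.2233, -0.0163]
tool_rot: [0.424, 0.567, -0.42, 0.568]
ft_force: [0.3, -0.6, -1.8]
grip_width: 0.0155
```

Request:
arm_command([
  [0.2,0,0,0,0,0,1.0],
  [0,0,0,0,0,0,1.0],
])

```text
time: 12.5
position: [0.503, 0.2233, -0.0183]
tool_rot: [0.424, 0.567, -0.42, 0.568]
ft_force: [-1.0, 0.4, -1.5]
grip_width: 0.0157
```

Request:
arm_command([
  [0.15,0,0,0,0,0,1.0],
  [0,0,0,0,0,0,1.0],
])

```text
time: 12.75
position: [0.5033, 0.2233, -0.0191]
tool_rot: [0.424, 0.567, -0.42, 0.568]
ft_force: [0.2, -0.3, 1.6]
grip_width: 0.0156
```

Floor contact at −19 mm, as predicted (force −1.5 → +1.6 N). Release, then rise.

Request:
arm_command([
  [0,0,0,0,0,0,3.5],
  [0,0,0,0,0,0,3.5],
  [0,0,0,0,0,0,3.5],
  [0,0,0,0,0,0,3.5],
  [-1,0,0,0,0,0,3.5],
  [-3,0,0,0,0,0,3.5],
  [-4,0,0,0,0,0,3.5],
  [-4,0,0,0,0,0,4.0],
  [-2,0,0,0,0,0,4.0],
  [0,0,0,0,0,0,4.0],
  [0,0,0,0,0,0,4.0],
])

```text
time: 14.12
position: [0.5024, 0.2227, 0.1273]
tool_rot: [0.425, 0.566, -0.419, 0.568]
ft_force: [-1.0, -0.4, -0.5]
grip_width: 0.0401
```

Run:
```python
from h import *
wristlook("w7")
togo((.4988,-.158,.13),.28)
```

```text
yellow [319. 235.] 882 z 0.0351 rect cen [0.5025 0.2245] size [42.2 13.5] yaw 0.298
t 14.18 pos [0.5025 0.2228 0.1271] q6 1.49 F [-0.4 -0.5  0.5] w 0.0398
 turn [ 0.012 -0.002 -0.008]  shift cm: after turn [ -0.29 -10.88  36.49]  now [ -0.46 -11.3   36.36]
```

First cutter lies flat: grip top at 35 mm, 34 expected. Now to the second yellow.

Request:
arm_command([
  [0,-0.5,2,0.01,0,-0.01,4.0],
  [0,-1.2,4,0,0,0,4.0],
  [0,-1.4,4.6,0,0,0,4.0],
  [0,-1.4,4.6,0,0,0,4.0],
  [0,-1.4,4.6,0,0,0,4.0],
  [0,-1.4,4.6,0,0,0,4.0],
  [0,-1.4,4.6,0,0,0,4.0],
  [0,-1,3,0,0,0,4.0],
  [0,-0.5,1.5,0,0,0,4.0],
  [0,0,0,0,0,0,4.0],
  [0,0,0,0,0,0,4.0],
])

```text
time: 15.55
position: [0.4917, -0.1347, 0.1139]
tool_rot: [0.421, 0.574, -0.427, 0.557]
ft_force: [-0.0, -0.1, -0.6]
grip_width: 0.0397
```

Run:
```python
from h import *
wristlook("w8")
togo((.4988,-.159,.10),.28)
```

```text
yellow [357. 249.] 1694 z 0.073 rect cen [ 0.4982 -0.1576] size [43.1 16.1] yaw 0.282
yellow [210. 333.] 199 z 0.2344 rect cen [ 0.5163 -0.1027] size [12.7  1.4] yaw 0.28
blue [263. 245.] 1765 z 0.073 rect cen [ 0.4828 -0.0946] size [43.6 15.8] yaw 0.29
blue [450. 249.] 1867 z 0.0729 rect cen [ 0.5175 -0.2196] size [38.9 16.1] yaw 0.284
t 15.6 pos [ 0.4917 -0.1346  0.114 ] q6 0.81 F [ 0.  -0.3  0.2] w 0.0401
 turn [ 0.004 -0.014  0.022]  shift cm: after turn [1.4  0.01 2.54]  now [1.36 0.03 2.56]
```

Request:
arm_command([
  [0,0,1.2,0,-0.014,0.022,4.0],
  [0.5,0,1.2,0,0,0,4.0],
  [1.5,0,0,0,0,0,4.0],
  [1,0,0,0,0,0,4.0],
  [0,0,0,0,0,0,4.0],
  [0,0,0,0,0,0,4.0],
])

```text
time: 16.35
position: [0.4987, -0.1567, 0.0811]
tool_rot: [0.424, 0.567, -0.423, 0.566]
ft_force: [-0.5, 0.2, 0.2]
grip_width: 0.0398
```

Run:
```python
from h import *
wristlook("w9")
togo((.4983,-.158,.018),.282)
```

```text
yellow [323. 267.] 2084 z 0.073 rect cen [ 0.4981 -0.1577] size [43.5 16. ] yaw 0.298
yellow [323. 349.] 204 z 0.0569 rect cen [ 0.4398 -0.1753] size [ 9.3 11.5] yaw -1.272
blue [218. 255.] 2091 z 0.0729 rect cen [ 0.4838 -0.0949] size [42. 16.] yaw 0.29
blue [429. 258.] 1612 z 0.073 rect cen [ 0.5243 -0.2175] size [25. 16.] yaw 0.299
t 16.4 pos [ 0.4987 -0.1566  0.0812] q6 0.76 F [-0.1  0.4 -0.3] w 0.0401
 turn [ 0.006 -0.001 -0.001]  shift cm: after turn [ 6.32 -0.07  0.12]  now [ 6.32 -0.08  0.13]
```

Request:
arm_command([
  [1,0,0.1,0,0,0,4.0],
  [1.5,0,0,0,0,0,4.0],
  [1.5,0,0,0,0,0,4.0],
  [0.8,0,0,0,0,0,4.0],
  [0,0,0,0,0,0,4.0],
  [0,0,0,0,0,0,4.0],
])

```text
time: 17.15
position: [0.499, -0.1574, 0.0295]
tool_rot: [0.423, 0.567, -0.423, 0.566]
ft_force: [0.4, 0.4, 0.5]
grip_width: 0.0401
```

Run:
```python
from h import *
togo((.4983,-.158,.018),.282)
```

```text
t 17.15 pos [ 0.499  -0.1574  0.0295] q6 0.76 F [0.4 0.4 0.5] w 0.0401
 turn [ 0.006 -0.001 -0.001]  shift cm: after turn [ 1.15 -0.08  0.04]  now [ 1.15 -0.08  0.04]
```

Request:
arm_command([
  [0.6,0,0,0,0,0,4.0],
  [0.4,0,0,0,0,0,4.0],
  [0,0,0,0,0,0,4.0],
  [0,0,0,0,0,0,1.0],
  [0,0,0,0,0,0,1.0],
  [0,0,0,0,0,0,1.0],
  [0,0,0,0,0,0,1.0],
  [0,0,0,0,0,0,1.0],
  [0,0,0,0,0,0,1.0],
], grip_force=55)

```text
time: 18.27
position: [0.5001, -0.1583, 0.02]
tool_rot: [0.423, 0.566, -0.422, 0.568]
ft_force: [0.4, 0.0, -0.5]
grip_width: 0.0159
```

Request:
arm_command([
  [-0.5,0,0,0,0,0,1.0],
  [-0.5,0,0,0,0,0,1.0],
  [-0.5,0,0,0,0,0,1.0],
])

```text
time: 18.65
position: [0.4999, -0.1586, 0.0346]
tool_rot: [0.423, 0.566, -0.423, 0.567]
ft_force: [0.1, -0.4, -0.2]
grip_width: 0.0154
```

Run:
```python
from h import *
togo((.4983,-.158,.15),.282)
wristlook("w10")
```

```text
t 18.65 pos [ 0.4999 -0.1586  0.0346] q6 0.76 F [ 0.1 -0.4 -0.2] w 0.0154
 turn [ 0.007  0.001 -0.002]  shift cm: after turn [-11.54  -0.14  -0.11]  now [-11.54  -0.11  -0.09]
yellow [319. 287.] 1792 z 0.0877 rect cen [ 0.5112 -0.1537] size [16.  16.3] yaw -1.294
yellow [318. 354.] 814 z 0.0877 rect cen [ 0.4827 -0.1619] size [12.5 16.1] yaw -1.325
yellow [180. 378.] 229 z 0.1624 rect cen [ 0.5139 -0.1225] size [ 1.9 16.5] yaw -1.268
blue [181. 263.] 1217 z 0.0729 rect cen [ 0.4983 -0.0903] size [11.4 16.1] yaw -1.249
blue [455. 269.] 915 z 0.0728 rect cen [ 0.5331 -0.2148] size [ 7.1 15.7] yaw -1.21
```

Request:
arm_command([
  [-2,0,0,0,0,0,1.0],
  [-3,0,0,0,0,0,1.0],
  [-3,0,0,0,0,0,1.0],
  [-2,0,0,0,0,0,1.0],
  [0,0,0,0,0,0,1.0],
])

```text
time: 19.32
position: [0.4979, -0.1555, 0.1404]
tool_rot: [0.425, 0.567, -0.422, 0.566]
ft_force: [1.0, -0.0, -1.9]
grip_width: 0.0156
```

Run:
```python
from h import *
togo((.529,.130,.12),.295)
```

```text
t 19.32 pos [ 0.4979 -0.1555  0.1404] q6 0.76 F [ 1.  -0.  -1.9] w 0.0156
 turn [-0.008 -0.003 -0.002]  shift cm: after turn [  2.04  11.28 -26.41]  now [  2.15  11.06 -26.49]
```

Request:
arm_command([
  [0,0.8,-2,0,0,0,1.0],
  [0,1.6,-4,-0.01,0,0,1.0],
  [0,1.9,-4.6,0,0,0,1.0],
  [0,1.9,-4.6,0,0,0,1.0],
  [0,1.9,-4.6,0,0,0,1.0],
  [0,1.5,-3.2,0,0,0,1.0],
  [0,0.8,-1.5,0,0,0,1.0],
  [0,0,0,0,0,0,1.0],
  [0,0,0,0,0,0,1.0],
])

```text
time: 20.45
position: [0.521, 0.1167, 0.1353]
tool_rot: [0.421, 0.573, -0.423, 0.562]
ft_force: [0.5, 0.3, -1.3]
grip_width: 0.0158
```

Run:
```python
from h import *
togo((.529,.130,.08),.295)
```

```text
t 20.45 pos [0.521  0.1167 0.1353] q6 1.28 F [ 0.5  0.3 -1.3] w 0.0158
 turn [-0.002 -0.01   0.011]  shift cm: after turn [ 5.53  1.15 -1.04]  now [ 5.52  1.21 -0.99]
```

Request:
arm_command([
  [1,1.1,-1.0,0,-0.01,0.01,1.0],
  [2,0,0,0,0,0,1.0],
  [2,0,0,0,0,0,1.0],
  [0.5,0,0,0,0,0,1.0],
  [0,0,0,0,0,0,1.0],
  [0,0,0,0,0,0,1.0],
])

```text
time: 21.2
position: [0.5314, 0.1273, 0.0778]
tool_rot: [0.424, 0.565, -0.424, 0.567]
ft_force: [-0.3, -0.5, -0.9]
grip_width: 0.0158
```

Run:
```python
from h import *
togo((.529,.130,-.018),.295)
```

```text
t 21.2 pos [0.5314 0.1273 0.0778] q6 1.32 F [-0.3 -0.5 -0.9] w 0.0158
 turn [-0.01   0.002 -0.003]  shift cm: after turn [ 9.58 -0.15 -0.33]  now [ 9.58 -0.18 -0.35]
```

Request:
arm_command([
  [1.5,-0.1,-0.2,-0.01,0,0,1.0],
  [2,0,0,0,0,0,1.0],
  [2,0,0,0,0,0,1.0],
  [1.3,0,0,0,0,0,1.0],
  [0.8,0,0,0,0,0,1.0],
  [0,0,0,0,0,0,1.0],
  [0,0,0,0,0,0,1.0],
])

```text
time: 22.08
position: [0.5321, 0.1294, -0.0003]
tool_rot: [0.422, 0.566, -0.419, 0.571]
ft_force: [0.4, -0.3, -1.6]
grip_width: 0.0157
```

Run:
```python
from h import *
togo((.529,.130,-.018),.295)
```

```text
t 22.07 pos [ 5.321e-01  1.294e-01 -3.000e-04] q6 1.31 F [ 0.4 -0.3 -1.6] w 0.0157
 turn [ 0.002  0.003 -0.008]  shift cm: after turn [ 1.77 -0.28 -0.15]  now [ 1.76 -0.29 -0.15]
```

Request:
arm_command([
  [0.8,0,0,0,0,-0.008,1.0],
  [0.5,0,0,0,0,0,1.0],
  [0,0,0,0,0,0,1.0],
])

```text
time: 22.45
position: [0.5332, 0.1295, -0.0132]
tool_rot: [0.42, 0.567, -0.421, 0.57]
ft_force: [-0.7, 0.4, -1.7]
grip_width: 0.0155
```

Request:
arm_command([
  [0.3,0,0,0,0,0,1.0],
  [0,0,0,0,0,0,1.0],
])

```text
time: 22.7
position: [0.5332, 0.1294, -0.0163]
tool_rot: [0.42, 0.567, -0.421, 0.57]
ft_force: [-0.2, 0.3, -0.4]
grip_width: 0.0156
```

Request:
arm_command([
  [0.15,0,0,0,0,0,1.0],
  [0,0,0,0,0,0,1.0],
])

```text
time: 22.95
position: [0.5333, 0.1294, -0.0178]
tool_rot: [0.42, 0.567, -0.421, 0.57]
ft_force: [0.6, 0.2, -1.5]
grip_width: 0.0154
```

Request:
arm_command([
  [0.1,0,0,0,0,0,1.0],
  [0,0,0,0,0,0,1.0],
])

```text
time: 23.2
position: [0.5336, 0.1294, -0.0178]
tool_rot: [0.421, 0.567, -0.421, 0.57]
ft_force: [1.3, -0.4, -0.6]
grip_width: 0.0159
```

It no longer descends at −17.8 mm, where −18 was predicted, so it is on the floor. Release and rise.

Request:
arm_command([
  [0,0,0,0,0,0,3.5],
  [0,0,0,0,0,0,3.5],
  [0,0,0,0,0,0,3.5],
  [0,0,0,0,0,0,3.5],
  [-1,0,0,0,0,0,3.5],
  [-3,0,0,0,0,0,3.5],
  [-4,0,0,0,0,0,3.5],
  [-4,0,0,0,0,0,3.5],
  [-4,0,0,0,0,0,3.5],
  [0,0,0,0,0,0,3.5],
  [0,0,0,0,0,0,3.5],
])

```text
time: 24.58
position: [0.5326, 0.13, 0.1496]
tool_rot: [0.421, 0.566, -0.42, 0.571]
ft_force: [-0.1, 0.0, -0.4]
grip_width: 0.0349
```

Run:
```python
from h import *
wristlook("w11"); p=cv2.imread("pics/w11.png")
p2=grab("scene")[0]
f=grab("top")
cv2.imwrite("pics/end.png",np.vstack([cv2.resize(np.hstack([p,p2]),(800,300)),cv2.resize(f[0][:300],(640,300),fx=1,fy=1)[:, :].copy() if 0 else cv2.copyMakeBorder(f[0][50:350],0,0,80,80,cv2.BORDER_CONSTANT)]))
for px,cen,a in blobs(f[0],"blue",100): 
    q=depthpts(px,f[1],*f[2:]); print("blue top",cen.round(1),a,np.median(q,0).round(4))
C=np.array([.5276,.1764]);y=.29;M=np.array([[np.cos(y),np.sin(y)],[-np.sin(y),np.cos(y)]])
for c in ([.5025,.2245],[.533,.1294]): print("tray frame",(M@(np.array(c)-C)).round(3))
togo((.529,.130,.15),.295)
```

```text
yellow [319. 229.] 741 z 0.0352 rect cen [0.5317 0.1308] size [42.6 12.9] yaw 0.301
yellow [209. 230.] 1070 z 0.035 rect cen [0.5027 0.2235] size [42.9 15.6] yaw 0.292
blue [555. 356.] 386 z 0.0738 rect cen [ 0.4902 -0.0946] size [30.9 13.1] yaw 0.264
blue top [398.  259.8] 197 [ 0.5156 -0.2194  0.07  ]
blue top [329.9 278.2] 141 [ 0.484  -0.0945  0.0708]
tray frame [-0.01   0.053]
tray frame [-0.008 -0.047]
t 24.73 pos [0.5325 0.1299 0.1486] q6 1.31 F [0.3 0.3 0.3] w 0.0351
 turn [ 0.002  0.004 -0.002]  shift cm: after turn [-0.14 -0.33 -0.11]  now [-0.14 -0.33 -0.11]
```

View pics/end.png

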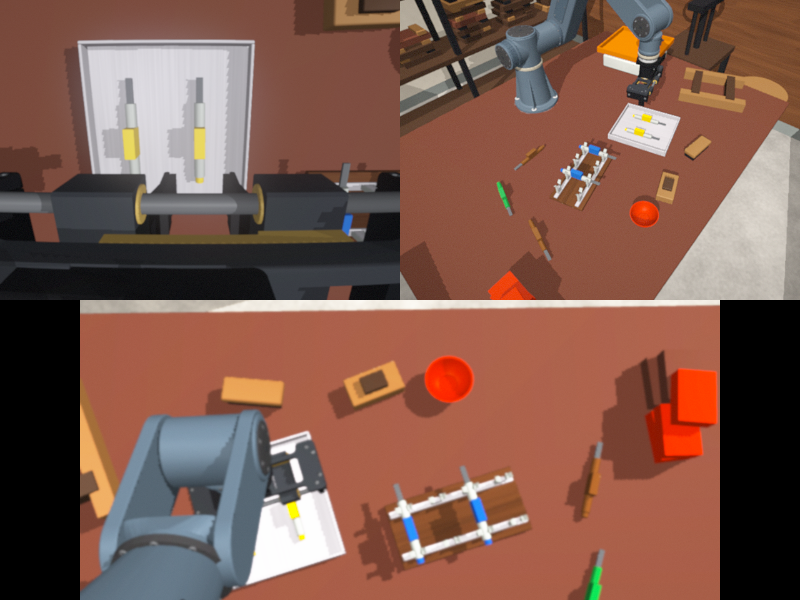

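Both yellow cutters lie side by side and flat in the tray, at wrist half (131,140) and (199,140). Both blue cutters are still clipped at (411,530) and (479,514), and the bowl, brush and mould block look undisturbed. The arm is clear, so I'm handing in.

```bash
python3 -c "
from rig import workorder; print(workorder.hand_in())"
```

```text
the job is handed in; nothing more can be done
None
```

I pulled both yellow cutters out of the rack one at a time and laid them on the tray floor. The job was handed in at about 25 s of the 54 s allowed; the hand-in gave no verdict.

**Last checks**
- **Yellow cutters:** grip tops are at about 35 mm, where 34 mm is expected on the floor. In the tray frame they sit at about (−0.010, +0.053) and (−0.008, −0.047) m, roughly parallel and about 0.1 m apart.
- **Other objects:** the blue grips are within about 2 mm of where they began. The bowl, brush and mould block look unmoved in the final picture; I did not measure them.
- **Gripper:** it was open and clear of everything, with wrist force near zero.

**What disagreed**
- **Fingertips:** they end about 30 mm behind the reported TCP, and the gripper body also sits about 30 mm further back than stated. My first closing was therefore in the air above the block and touched nothing. I measured the offset from the wrist depth image and corrected for it; after that the grip stopped at 16 mm, the block's width.
- **Second landing:** the force reading showed no clear contact. I took it as landed because the arm stopped descending at the predicted height, and the picture afterwards confirmed it.

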